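# Turn the sample tray and slide it under the needle

## Task

The sample tray lies the wrong way round in front of the spotting station, its wide end towards the guide rails. Turn it end for end, slide it rounded end first between the rails, flat on the worktop, and stop when the needle stands over the middle of the large ring on the tray. Do not touch the needle, and leave the station and the things around it as they are.

Things in the scene. Friction and masses are not known exactly. Their poses are not given: they have to be found in the camera images.
- tray: White plastic T-shaped sample tray, loose, about 0.25 kg, flat on the worktop. Origin: underside, middle of the deck. Deck 160 long (x -80 to +80), 80 wide, 12 high. +x points to the plain end with rounded corners (radius 14); the other end has an upright wide end plate. Starts with the wide end towards the station. It does not coast when pushed slowly (0.03 m/s).
- fin (a point): Middle of the top edge of the upright fin on the tray's deck, for gripping: over the tray's origin, 45 above the worktop; 34 long (tray x), 10 thick (tray y), 33 tall above the deck.
- ring (a point): Centre of the large ring (26 mm outside, 18 mm inside, flat mark) on the tray's deck, 42 mm from the tray's origin towards the rounded end, on the centre line, 12 mm above the underside. The smaller rings on the tray do not matter.
- nose (a point): Middle of the tray's rounded end face, at tray x = +80 mm, 6 mm above the underside.
- tail (a point): Middle of the outer face of the tray's wide end plate, at tray x = -88, 15 mm above the underside: the face to push on. The plate is 116 wide (y), 30 high from the worktop, 8 thick; too wide for the rails.
- station: Spotting station of bare aluminium, fixed. Origin: on the worktop straight under the needle; +x is the way the tray slides in. Two guide rails along x, 22 high, 84 apart inside (2 mm play each side of the deck), straight from x = -60 to +76. No floor: the tray slides on the worktop. The far end is closed at x = +64, 24 mm beyond the right place, so the tray can be pushed too far.
- mouth (a point): Middle of the station's open end, on the worktop, at station x = -84: here the rails flare out to about 106 inside, narrowing to 84 at x = -60.
- head (a point): Centre of the underside of the grey head over the rails, 62 above the worktop: 36 along x, 34 wide, up to 140 high, on a bridge with posts 18 x 12 at station y = +-66 and a bar 121 to 139 high. The fin stops 42 mm short of the needle, so a gripper holding the fin may hit the head: the last stretch is pushed from the wide end.
- needle: Thin steel needle (2.6 mm) pointing down from the head. Origin: its tip, 22 mm above the worktop, 10 mm above the tray's deck. Fragile.
- timer: White count-down timer, 62x66x21, bystander. Origin: centre of underside.
- reagent_small: Small brown bottle with white cap, 48x50x99, bystander. Origin: centre of underside.
- dropper: White dropper bottle with green pointed cap, 29 across, 85 high, bystander. Origin: centre of underside.
- tape_roll: Roll of pale tape lying flat, 62 across, 18 high, bystander. Origin: centre of underside.
Things that resemble listed ones, but are neither listed nor needed, are in the scene too. Several things have the shape of the tray; the one meant has the colours described above.

How it is judged:
On the way:
1. the tray's rounded end has entered between the straight rails, with the wide end behind, outside the mouth (x of nose in the frame of station above -0.055 m and y of nose in the frame of station between -0.008 and 0.008 m and x of tail in the frame of station below -0.11 m), for 0.1 s.
At the end, for the whole second after the job is handed in: The tray lies still and flat on the worktop (within 0.04 rad and 3 mm) between the rails, rounded end in and wide end outside, in line with the rails within 0.06 rad, and the centre of its large ring is within 6 mm (horizontally) of the needle's tip (horizontal distance between ring and needle below 0.006 m and x of tail in the frame of station below -0.11 m and angle between the x axis of tray and the x axis of station, either way round below 0.06 rad and angle between tray's own z axis and vertical below 0.04 rad and height (world z) of tray between -0.003 and 0.003 m and linear speed of tray below 0.01 m/s); the robot touches nothing.
It fails at once if the needle is touched with more than 1 N (contact force between anything else and needle above 1 N).
It fails at once if the robot knocks the station with more than 20 N (contact force between any of the arm, the fingers and station above 20 N).
It fails at once if the timer, small bottle, dropper bottle or tape roll is moved more than 30 mm (distance of any of timer, reagent_small, dropper, tape_roll from where it was at the start of the episode above 0.03 m).
It also fails if it takes over 72 s, if anything falls off the work surface, if the arm or the gripper's body presses on something with over 40 N, if the wrist force passes 120 N, or if a joint passes its speed limit or range.

## Robot

A 7-joint arm with a two-finger parallel gripper is mounted at the origin on a cart in front of the work surface, level with it; the furniture and walls round the work are solid. World frame = base frame: x ahead of the robot, y to its left, z up, the work surface at z = 0. Lengths are in m, angles in rad, forces in N, time in s.
With the tool pointing down it reaches from about 0.425 to 0.875 m from the base axis. Payload 4.7 kg.
Tool frame: the origin (TCP) lies midway between the tips of the shut fingers; the grasp point (between the pads) lies 19 mm behind it; z points along the fingers, y is the line along which they close (so a half turn about z gives the same grasp; the last joint's range is limited). The gripper opens to 85 mm and grips with 20 to 120 N. Pads are 22 mm wide; open, the fingers measure 114 mm over their backs; the gripper's body (76 mm by 85 mm) begins 54 mm behind the grasp point. The pads swing forward as they close: fully open they stand 13 mm farther back than shut.
Start: joints at [1.145, 0.321, -0.07, 1.45, 0.023, 1.371, -0.057], TCP at [0.277, -0.588, 0.231] pointing down, gripper open.
Joint ranges: [-2.86, 2.86], [-0.3, 2.09], [-1.38, 1.24], [0.06, 2.45], [-1.56, 4.7], [0.09, 2.05], [-2.69, 2.69]. Speed limits (rad/s): [2.57, 2.57, 3.14, 3.14, 3.14, 3.14, 3.14].

## Interface

Orientations are given as a rotation vector (axis times angle).
In Python, from cell import * gives the robot as it stands. The module is installed in compiled form; this text tells all that it offers.
- The arm moves only by the tool play_rows, never from a script. Its arguments are lists of equal length, an entry for each row: "offset": the shift along the world's x, y, z normalised to -1 to 1, where 1 is 600 mm, a list of three; "twist": the turn, a rotation vector about the world's x, y, z normalised to -1 to 1, where 1 is 45 degrees, a list of three. A call has 1 to 10 rows; each row is the pose to reach, as a shift and turn from the pose commanded when the call began; what a row does not reach only later rows make up. A row lasts 1/12 s, in which the tool goes at most 41.7 mm and 7.16 degrees, less where a joint would pass 70% of its speed; a pose out of reach is approached as far as the arm can. A call with a number of a shift or a turn outside -1 to 1 is refused whole. A call with a gripper value outside its range is refused whole. "claw" is the opening, from 0 (shut) to 1 (fully open), set as the call begins (left out, the last holds). The fingers move at their own pace and stop on an object; "newtons" is the grip in N (left out, the last holds). Time passes only in rows, so rows that repeat a pose let the fingers close. It gives the time, the measured TCP pose, the force, the opening and the grip force at its end, in the units of the state.
- observe(): the state, without advancing time (a new reading comes with each control period).
- capture(name): name is "scene" or "top"; returns the picture (480x640x3 uint8, red, green, blue); there is no depth.
- camera_model(name): a dict with "fx", "fy", "cx", "cy" (pixels), "distortion" ([k1, k2, p1, p2, k3] as OpenCV has them; the pictures are not rectified), "extrinsics" (4x4, takes a point from camera to world coordinates). Camera axes: x right, y up, looking along -z (the intrinsics and any distortion apply to the point x, -y, -z); pixel columns grow to the right and rows downward; lengths in m; the calibration is good to about 2 mm. A picture is of the moment at which its call begins. camera_model takes no time and is no camera call.
- sign_off(): hands the job in; it is judged then, once.
The state is a dict: "clock": time; "q": joint angles; "dq": joint speeds; "effort": joint torques, N m; "tcp_pos": TCP position; "ee_rot": TCP orientation; "force": force on the tool from outside, world axes, zero at the start; "moment": the same for the moment, N m; "gripper_width": finger opening in m; "grip_force": force on a finger pad.
Only numpy, scipy, OpenCV 4.12 (cv2) and the standard library are available. Lean on these libraries where they do the work, as an engineer would, in place of code of your own. Each camera call takes 0.05 s, during which the arm holds its last target. There are 200 camera calls.

## Working session

There is one attempt and no reset: what is moved stays moved. The work goes in short steps, Python scripts to look and compute and a tool call to move; the robot and the scene stay as the last step left them, time stands still between calls to the robot, and variables do not carry over. Pictures are saved under pics/ and viewed, at most 10 in all, crops included, and the job is handed in when it is done.

Besides the shell and the picture viewer there is one more tool, called after "Emit:" by a JSON object that holds its "api" and its "payload", one argument or row to a line. play_rows: Moves the arm, as the interface text tells. Its arguments: {"type":"object","properties":{"offset":{"type":"array","items":{"type":"array","items":{"type":"number","minimum":-1,"maximum":1}}},"twist":{"type":"array","items":{"type":"array","items":{"type":"number","minimum":-1,"maximum":1}}},"claw":{"type":"number"},"newtons":{"type":"number"}},"required":["offset","twist"]}

```bash
mkdir -p pics; cat > h.py <<'E'
from cell import *
import numpy as np, cv2
def ray(name,uv):
    m=camera_model(name);K=np.array([[m['fx'],0,m['cx']],[0,m['fy'],m['cy']],[0,0,1]])
    p=cv2.undistortPoints(np.array(uv,float).reshape(-1,1,2),K,np.array(m['distortion'],float)).reshape(-1,2)
    d=np.c_[p[:,0],-p[:,1],-np.ones(len(p))];T=np.array(m['extrinsics'])
    return T[:3,3],d@T[:3,:3].T
def plane(name,uv,z):
    o,d=ray(name,uv);return o+d*((z-o[2])/d[:,2])[:,None]
def proj(name,P):
    m=camera_model(name);K=np.array([[m['fx'],0,m['cx']],[0,m['fy'],m['cy']],[0,0,1]])
    T=np.array(m['extrinsics']);c=(np.array(P,float).reshape(-1,3)-T[:3,3])@T[:3,:3]
    return cv2.projectPoints(c*[1,-1,-1],np.zeros(3),np.zeros(3),K,np.array(m['distortion'],float))[0].reshape(-1,2)
def save(name,f):
    im=capture(name);cv2.imwrite('pics/'+f,im[:,:,::-1]);return im
E
python3 - <<'E'
from h import *
save('scene','s0.png');save('top','t0.png')
s=observe();print(s['tcp_pos'],s['ee_rot'],s['clock'])
for n in('scene','top'):print(np.round(camera_model(n)['extrinsics'],3),camera_model(n)['fx'])
E
```

```text
[ 0.27648377 -0.58771007  0.2303158 ] [-3.06424587e+00 -6.85023682e-01  7.81300189e-04] 0.1
[[ 0.822  0.336 -0.459 -0.085]
 [-0.569  0.468 -0.676 -0.999]
 [-0.012  0.817  0.576  0.857]
 [ 0.     0.     0.     1.   ]] 492.84473865565127
[[ 0.053  0.974 -0.218  0.267]
 [-0.999  0.052 -0.01  -0.096]
 [ 0.002  0.218  0.976  1.326]
 [ 0.     0.     0.     1.   ]] 554.0030511342882
```

View pics/t0.png

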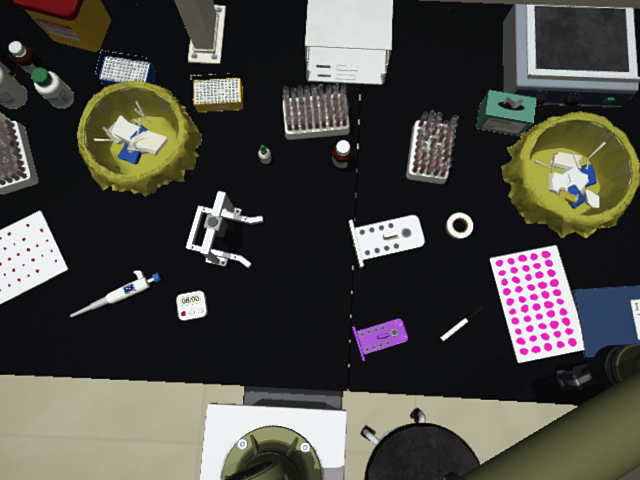

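View pics/s0.png

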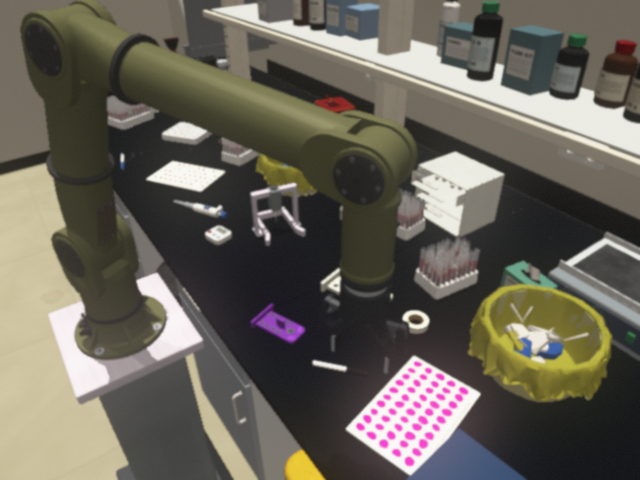

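Top view: station at (225,235), its mouth opening right; white tray at (388,237), wide end at (355,243). The tape roll is at (460,225), the timer at (191,305), the small bottle at (342,153) and the dropper at (264,154). I'll zoom in on the station and tray.

```bash
python3 - <<'E'
from h import *
im=cv2.imread('pics/t0.png')
cv2.imwrite('pics/c0.png',cv2.resize(im[180:280,175:435],None,fx=3.07,fy=3.07*1,interpolation=cv2.INTER_CUBIC))
hsv=cv2.cvtColor(im,cv2.COLOR_BGR2HSV)
m=((hsv[:,:,2]>150)&(hsv[:,:,1]<50)).astype(np.uint8)
m[:,:363]=0;m[:, 432:]=0;m[:205]=0;m[265:]=0
c=max(cv2.findContours(m,0,2)[0],key=cv2.contourArea)
P=plane('top',c.reshape(-1,2),.012)[:,:2].astype(np.float32)
print('deck',cv2.minAreaRect(P),np.round(P[P[:,1].argmin()],4))
for n,uv,z in(('timer',(191,305),.02),('reag',(342,153),.08),('drop',(264,154),.06),('tape',(460,225),.018)):print(n,np.round(plane('top',[uv],z),3))
E
```

```text
deck ((0.5601058006286621, -0.24616283178329468), (0.08110082894563675, 0.15556293725967407), 15.99327564239502) [ 0.552  -0.3282]
timer [[0.368 0.216 0.02 ]]
reag [[ 0.741 -0.119  0.08 ]]
drop [[0.736 0.069 0.06 ]]
tape [[ 0.595 -0.413  0.018]]
```

View pics/c0.png

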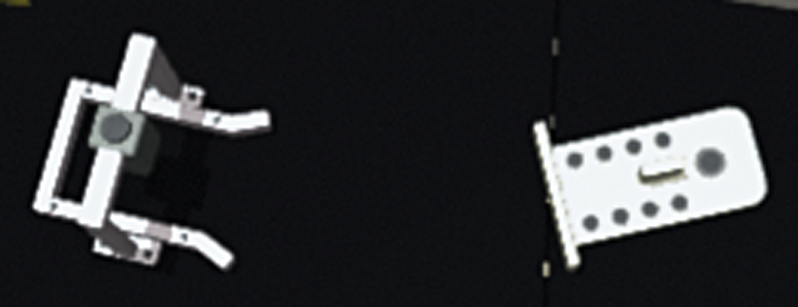

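```bash
python3 - <<'E'
from h import *
s=3.07
c=lambda *p:(np.array(p,float)+.5)/s-.5+np.array([175,180])
g=lambda p,z:plane('top',[c(*p)],z)[0,:2]
A=g((75,80),.022);B=g((35,209),.022);C=g((270,130),.022);D=g((234,257),.022)
h=g((117,129),.14);k1=g((216,131),.022);k2=g((186,229),.022)
print('end',A,B,np.linalg.norm(A-B),'tips',C,D,np.linalg.norm(C-D),'kink',k1,k2)
m=(C+D)/2;e=(A+B)/2;print('mouth',m,'endmid',e,np.linalg.norm(m-e),'axis deg',np.degrees(np.arctan2(*(e-m)[::-1])))
for p in((A,B),(C,D),(k1,k2)):v=p[0]-p[1];print('perp',np.degrees(np.arctan2(v[1],v[0])))
print('head',h)
# tray: ring, fin, plate
r=g((710,162),.012);print('ring',r)
P1=g((540,123),.03);P2=g((574,266),.03);print('plate',P1,P2,np.linalg.norm(P1-P2))
f=g((662,171),.045);print('fin',f)
E
```

```text
end [0.60862024 0.22141954] [0.50330923 0.24187122] 0.10727851905901148 tips [0.57616655 0.06428879] [0.47362477 0.08438687] 0.10449282071322506 kink [0.57309901 0.10667537] [0.49365726 0.12340378]
mouth [0.52489566 0.07433783] endmid [0.55596473 0.23164538] 0.1603463556320776 axis deg 78.82757274174851
perp -10.990192911304602
perp -11.0893398239233
perp -11.891304486175832
head [0.54309715 0.15915604]
ring [ 0.57096976 -0.28418144]
plate [ 0.59113429 -0.14783323] [ 0.47914703 -0.17869493] 0.11616191674941839
fin [ 0.55426815 -0.24269784]
```

Emit:
{"api": "play_rows", "payload": {
  "offset": [
    [0.23, 0.285, -0.06],
    [0.23, 0.285, -0.06],
    [0.23, 0.285, -0.06],
    [0.23, 0.285, -0.06],
    [0.23, 0.285, -0.06],
    [0.23, 0.285, -0.06],
    [0.23, 0.285, -0.06],
    [0.23, 0.285, -0.06],
    [0.23, 0.285, -0.06]
  ],
  "twist": [
    [0, 0, -1],
    [0, 0, -1],
    [0, 0, -1],
    [0, 0, -1],
    [0, 0, -1],
    [0, 0, -1],
    [0, 0, -1],
    [0, 0, -1],
    [0, 0, -1]
  ],
  "claw": 0.5,
  "newtons": 60
}}

```text
clock: 0.85
tcp_pos: [0.4142, -0.4174, 0.195]
ee_rot: [3.095, -0.537, -0.002]
force: [-0.8, -1.1, -0.5]
gripper_width: 0.0432
grip_force: 0.0
```

Emit:
{"api": "play_rows", "payload": {
  "offset": [
    [0.2375, 0.288, -0.06],
    [0.2375, 0.288, -0.06],
    [0.2375, 0.288, -0.06],
    [0.2375, 0.288, -0.06],
    [0.2375, 0.288, -0.06],
    [0.2375, 0.288, -0.06],
    [0.2375, 0.288, -0.06],
    [0.2375, 0.288, -0.06],
    [0.2375, 0.288, -0.06]
  ],
  "twist": [
    [0, 0, -1],
    [0, 0, -1],
    [0, 0, -1],
    [0, 0, -1],
    [0, 0, -1],
    [0, 0, -1],
    [0, 0, -1],
    [0, 0, -1],
    [0, 0, -1]
  ]
}}

```text
clock: 1.6
tcp_pos: [0.5565, -0.2463, 0.1592]
ee_rot: [2.652, -1.681, -0.0]
force: [-0.2, -2.0, -0.1]
gripper_width: 0.0425
grip_force: 0.0
```

Emit:
{"api": "play_rows", "payload": {
  "offset": [
    [0, 0, 0],
    [0, 0, 0],
    [0, 0, 0],
    [0, 0, 0]
  ],
  "twist": [
    [0, 0, -0.2],
    [0, 0, -0.2],
    [0, 0, -0.2],
    [0, 0, -0.2]
  ]
}}

```text
clock: 1.93
tcp_pos: [0.5562, -0.2467, 0.1596]
ee_rot: [2.511, -1.886, 0.001]
force: [-1.0, 0.3, -0.7]
gripper_width: 0.0424
grip_force: 0.0
```

```bash
cat >> h.py <<'E'
from scipy.spatial.transform import Rotation as Ro
def st():
    s=observe();R=Ro.from_rotvec(s['ee_rot']).as_matrix()
    print('t',s['clock'],'tcp',np.round(s['tcp_pos'],4),'yaw y',round(np.degrees(np.arctan2(R[1,1],R[0,1])),2),'down',np.round(R[:,2],3),'F',np.round(s['force'],1),'w',round(s['gripper_width'],4),'g',s['grip_force'],'q',np.round(s['q'],2))
E
python3 - <<'E'
from h import *
st();save('top','t1.png')
im=cv2.imread('pics/t1.png');cv2.imwrite('pics/c1.png',cv2.resize(im[150:330,300:500],None,fx=3,fy=3))
E
```

```text
t 1.9333 tcp [ 0.5562 -0.2467  0.1596] yaw y -163.83 down [-0.    -0.001 -1.   ] F [-1.   0.3 -0.7] w 0.0424 g 0.0 q [ 0.49  0.28 -0.14  1.65  0.04  1.21 -2.52]
```

View pics/c1.png

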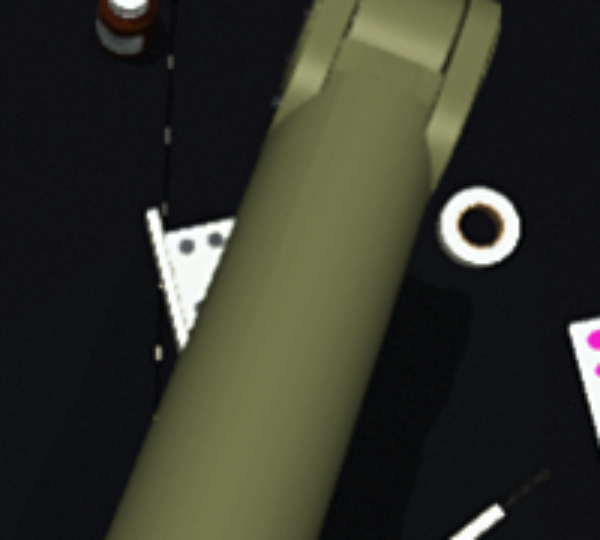

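The arm hides the tray's middle here; the plate at its original place shows the tray hasn't moved. I'll descend on the measured fin position.

Emit:
{"api": "play_rows", "payload": {
  "offset": [
    [0.001, 0.005, -0.04],
    [0.001, 0.005, -0.09],
    [0.001, 0.005, -0.14],
    [0.001, 0.005, -0.18],
    [0.001, 0.005, -0.21],
    [0.001, 0.005, -0.23],
    [0.001, 0.005, -0.23],
    [0.001, 0.005, -0.23]
  ],
  "twist": [
    [0, 0, 0],
    [0, 0, 0],
    [0, 0, 0],
    [0, 0, 0],
    [0, 0, 0],
    [0, 0, 0],
    [0, 0, 0],
    [0, 0, 0]
  ]
}}

```text
clock: 2.65
tcp_pos: [0.5577, -0.2418, 0.0214]
ee_rot: [2.512, -1.886, -0.001]
force: [0.3, 0.1, 0.7]
gripper_width: 0.0427
grip_force: 0.0
```

Emit:
{"api": "play_rows", "payload": {
  "offset": [
    [0, 0, 0],
    [0, 0, 0],
    [0, 0, 0],
    [0, 0, 0],
    [0, 0, 0],
    [0, 0, 0],
    [0, 0, 0],
    [0, 0, 0],
    [0, 0, 0],
    [0, 0, 0]
  ],
  "twist": [
    [0, 0, 0],
    [0, 0, 0],
    [0, 0, 0],
    [0, 0, 0],
    [0, 0, 0],
    [0, 0, 0],
    [0, 0, 0],
    [0, 0, 0],
    [0, 0, 0],
    [0, 0, 0]
  ],
  "claw": 0,
  "newtons": 60
}}

```text
clock: 3.48
tcp_pos: [0.5591, -0.2419, 0.0232]
ee_rot: [-2.512, 1.886, -0.005]
force: [-0.5, -0.9, 5.9]
gripper_width: 0.0087
grip_force: 62.0
```

```bash
python3 -c "
from h import *
st()"
```

```text
t 3.4833 tcp [ 0.5591 -0.2419  0.0232] yaw y -163.8 down [ 0.003 -0.001 -1.   ] F [-0.5 -0.9  5.9] w 0.0087 g 61.98591470718384 q [ 0.48  0.42 -0.14  1.77  0.07  0.96 -2.55]
```

Emit:
{"api": "play_rows", "payload": {
  "offset": [
    [0, 0, 0.02],
    [0, 0, 0.04],
    [0, 0.02, 0.05],
    [0, 0.04, 0.05],
    [0, 0.06, 0.05],
    [0, 0.08, 0.05],
    [0, 0.08, 0.05],
    [0, 0.08, 0.05],
    [0, 0.08, 0.05],
    [0, 0.08, 0.05]
  ],
  "twist": [
    [0, 0, 0],
    [0, 0, 0],
    [0, 0, 0.12],
    [0, 0, 0.24],
    [0, 0, 0.36],
    [0, 0, 0.48],
    [0, 0, 0.6],
    [0, 0, 0.72],
    [0, 0, 0.84],
    [0, 0, 0.85]
  ]
}}

```text
clock: 4.32
tcp_pos: [0.5578, -0.1934, 0.0521]
ee_rot: [2.993, -0.955, 0.001]
force: [-0.0, -0.1, -2.9]
gripper_width: 0.0087
grip_force: 60.7
```

Emit:
{"api": "play_rows", "payload": {
  "offset": [
    [0, 0.01, 0],
    [0, 0.02, 0],
    [0, 0.03, 0],
    [0, 0.04, 0],
    [0, 0.05, 0],
    [0, 0.06, 0],
    [0, 0.07, 0],
    [0, 0.08, 0],
    [0, 0.08, 0]
  ],
  "twist": [
    [0, 0, 0.12],
    [0, 0, 0.24],
    [0, 0, 0.36],
    [0, 0, 0.48],
    [0, 0, 0.6],
    [0, 0, 0.72],
    [0, 0, 0.84],
    [0, 0, 0.85],
    [0, 0, 0.85]
  ]
}}

```text
clock: 5.07
tcp_pos: [0.558, -0.1437, 0.0518]
ee_rot: [-3.14, -0.071, -0.0]
force: [0.4, 0.4, -2.1]
gripper_width: 0.0086
grip_force: 60.7
```

Emit:
{"api": "play_rows", "payload": {
  "offset": [
    [0, 0.01, 0],
    [0, 0.02, 0],
    [0, 0.03, 0],
    [0, 0.04, 0],
    [0, 0.05, 0],
    [0, 0.06, 0],
    [0, 0.07, 0],
    [0, 0.08, 0],
    [0, 0.08, 0]
  ],
  "twist": [
    [0, 0, 0.12],
    [0, 0, 0.24],
    [0, 0, 0.36],
    [0, 0, 0.48],
    [0, 0, 0.6],
    [0, 0, 0.72],
    [0, 0, 0.84],
    [0, 0, 0.85],
    [0, 0, 0.85]
  ]
}}

```text
clock: 5.82
tcp_pos: [0.5579, -0.096, 0.0515]
ee_rot: [-2.944, -1.095, -0.001]
force: [-0.1, 0.2, -1.6]
gripper_width: 0.0087
grip_force: 60.7
```

Emit:
{"api": "play_rows", "payload": {
  "offset": [
    [0, 0, 0],
    [0, 0, 0],
    [-0.01, 0.01, 0],
    [-0.02, 0.02, 0],
    [-0.03, 0.04, 0],
    [-0.05, 0.06, 0],
    [-0.06, 0.07, 0],
    [-0.07, 0.08, 0],
    [-0.08, 0.09, 0],
    [-0.08, 0.09, 0]
  ],
  "twist": [
    [0, 0, 0.12],
    [0, 0, 0.24],
    [0, 0, 0.36],
    [0, 0, 0.48],
    [0, 0, 0.6],
    [0, 0, 0.72],
    [0, 0, 0.84],
    [0, 0, 0.85],
    [0, 0, 0.85],
    [0, 0, 0.85]
  ]
}}

```text
clock: 6.65
tcp_pos: [0.5088, -0.0424, 0.0514]
ee_rot: [-2.423, -1.999, 0.001]
force: [0.2, -0.3, -2.1]
gripper_width: 0.0087
grip_force: 60.8
```

```bash
python3 -c "
from h import *
st();save('top','t2.png')
im=cv2.imread('pics/t2.png');cv2.imwrite('pics/c2.png',cv2.resize(im[170:300,170:430],None,fx=3,fy=3))
"
```

```text
t 6.65 tcp [ 0.5088 -0.0424  0.0514] yaw y -10.96 down [-0.001 -0.    -1.   ] F [ 0.2 -0.3 -2.1] w 0.0087 g 60.76725125312805 q [ 0.66  0.27 -0.69  1.97  0.21  0.98 -0.32]
```

View pics/c2.png

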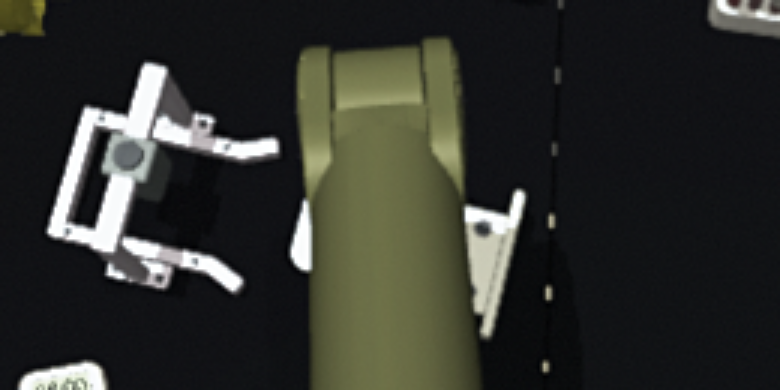

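Tray turned: the plate is at the right with its top edge from about (519,192) to (487,336) in the crop, nose at (300,235) facing the mouth. Checking alignment from the plate ends.

```bash
python3 - <<'E'
from h import *
c=lambda x,y:((x+.5)/3-.5+170,(y+.5)/3-.5+170)
P=plane('top',[c(519,192),c(487,336)],.058)[:,:2]
v=P[0]-P[1];th=np.degrees(np.arctan2(v[1],v[0]))+90
print('len',np.linalg.norm(v),'tray x deg',th,'mid',P.mean(0))
u=np.array([np.cos(np.radians(78.85)),np.sin(np.radians(78.85))]);n=np.array([-u[1],u[0]]);o=np.array([.5415,.1572])
for p in(P.mean(0),observe()['tcp_pos'][:2]):print('station x,y',(p-o)@u,(p-o)@n)
E
```

```text
len 0.11587974813182667 tray x deg 80.33477514704552 mid [ 0.49239775 -0.11990423]
station x,y -0.28136899180517266 -0.005410517806347638
station x,y -0.2028624737958358 -0.0074206066143661445
```

Emit:
{"api": "play_rows", "payload": {
  "offset": [
    [-0.002, 0.01, 0],
    [-0.004, 0.02, 0],
    [-0.005, 0.032, 0],
    [-0.005, 0.032, -0.015],
    [-0.005, 0.032, -0.03],
    [-0.005, 0.032, -0.04],
    [-0.005, 0.032, -0.047],
    [-0.005, 0.032, -0.047]
  ],
  "twist": [
    [0, 0, 0],
    [0, 0, 0],
    [0, 0, 0],
    [0, 0, 0],
    [0, 0, 0],
    [0, 0, 0],
    [0, 0, 0],
    [0, 0, 0]
  ],
  "newtons": 40
}}

```text
clock: 7.37
tcp_pos: [0.5061, -0.0244, 0.0231]
ee_rot: [-2.42, -2.001, 0.004]
force: [-4.9, -0.0, 7.5]
gripper_width: 0.0088
grip_force: 62.3
```

```bash
python3 -c "
from h import *
st();save('top','t3.png')
im=cv2.imread('pics/t3.png');cv2.imwrite('pics/c3.png',cv2.resize(im[170:290,180:380],None,fx=4,fy=4,interpolation=cv2.INTER_CUBIC))
"
```

```text
t 7.3667 tcp [ 0.5061 -0.0244  0.0231] yaw y -10.83 down [-0.003 -0.001 -1.   ] F [-4.9 -0.   7.5] w 0.0088 g 62.25594520568848 q [ 0.62  0.31 -0.69  2.    0.24  0.92 -0.39]
```

View pics/c3.png

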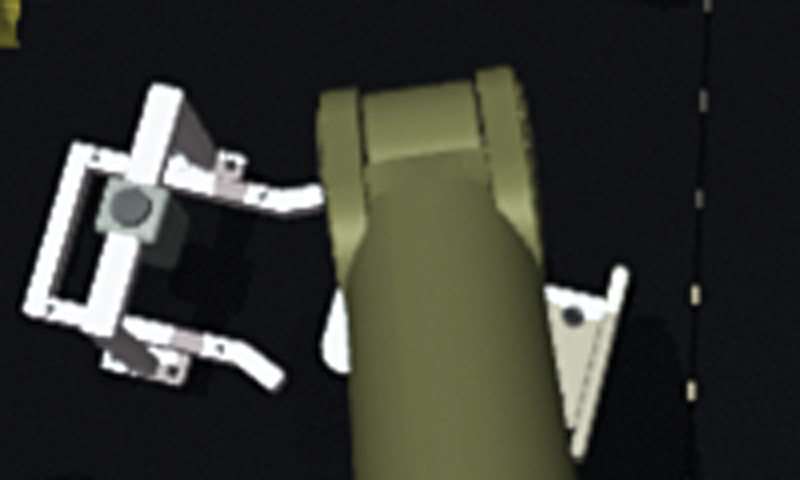

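The tray is flat before the mouth: plate top edge (622,267)–(578,457), lower nose corner near (340,372), near rail tip at (285,378).

```bash
python3 - <<'E'
from h import *
c=lambda x,y:((x+.5)/4-.5+180,(y+.5)/4-.5+170)
u=np.array([np.cos(np.radians(78.85)),np.sin(np.radians(78.85))]);n=np.array([-u[1],u[0]]);o=np.array([.5415,.1572])
f=lambda p:np.round([(p-o)@u,(p-o)@n],4)
P=plane('top',[c(621,266),c(578,459)],.03)[:,:2];v=P[0]-P[1]
print('plate',f(P[0]),f(P[1]),np.linalg.norm(v),np.degrees(np.arctan2(v[1],v[0]))+90,f(P.mean(0)))
Q=plane('top',[c(345,373)],.012)[0,:2];print('lower nose side',f(Q))
Q=plane('top',[c(325,210),c(277,390),c(75,142),c(24,312)],.022)[:,:2]
print('rail tip outer/end corners',[f(q) for q in Q]);print('tcp',f(observe()['tcp_pos'][:2]))
E
```

```text
plate [-0.2627 -0.0592] [-0.2661  0.0595] 0.11874159544452877 80.46173077314022 [-2.644e-01  2.000e-04]
lower nose side [-0.1174  0.0413]
rail tip outer/end corners [array([-0.0805, -0.0507]), array([-0.0824,  0.0624]), array([ 0.0781, -0.0544]), array([0.0768, 0.0538])]
tcp [-0.185  -0.0004]
```

Emit:
{"api": "play_rows", "payload": {
  "offset": [
    [0.0018, 0.009, 0],
    [0.0036, 0.018, 0],
    [0.0053, 0.027, 0],
    [0.0071, 0.036, 0],
    [0.0089, 0.045, 0],
    [0.0106, 0.054, 0],
    [0.0124, 0.063, 0],
    [0.0142, 0.072, 0],
    [0.016, 0.081, 0],
    [0.0177, 0.09, 0]
  ],
  "twist": [
    [0, 0, 0],
    [0, 0, 0],
    [0, 0, 0],
    [0, 0, 0],
    [0, 0, 0],
    [0, 0, 0],
    [0, 0, 0],
    [0, 0, 0],
    [0, 0, 0],
    [0, 0, 0]
  ]
}}

```text
clock: 8.25
tcp_pos: [0.5175, 0.0304, 0.0232]
ee_rot: [2.42, 2.003, -0.0]
force: [-1.1, -2.7, 2.5]
gripper_width: 0.0088
grip_force: 61.4
```

```bash
python3 -c "
from h import *
st()
u=np.array([np.cos(np.radians(78.85)),np.sin(np.radians(78.85))]);n=np.array([-u[1],u[0]]);o=np.array([.5415,.1572])
p=observe()['tcp_pos'][:2]-o;print(p@u,p@n)"
```

```text
t 8.25 tcp [0.5175 0.0304 0.0232] yaw y -10.79 down [ 0. -0. -1.] F [-1.1 -2.7  2.5] w 0.0088 g 61.4123260974884 q [ 0.52  0.33 -0.71  1.97  0.27  0.93 -0.51]
-0.12906477591326224 -0.0010111422035803223
```

Emit:
{"api": "play_rows", "payload": {
  "offset": [
    [0.0016, 0.008, 0],
    [0.0032, 0.016, 0],
    [0.0048, 0.024, 0],
    [0.0064, 0.032, 0],
    [0.008, 0.04, 0],
    [0.0094, 0.048, 0],
    [0.011, 0.056, 0],
    [0.0126, 0.064, 0],
    [0.0142, 0.072, 0],
    [0.0157, 0.08, 0]
  ],
  "twist": [
    [0, 0, 0],
    [0, 0, 0],
    [0, 0, 0],
    [0, 0, 0],
    [0, 0, 0],
    [0, 0, 0],
    [0, 0, 0],
    [0, 0, 0],
    [0, 0, 0],
    [0, 0, 0]
  ]
}}

```text
clock: 9.08
tcp_pos: [0.527, 0.0783, 0.0232]
ee_rot: [2.421, 2.002, -0.0]
force: [-0.7, -3.4, 4.1]
gripper_width: 0.0084
grip_force: 61.5
```

Emit:
{"api": "play_rows", "payload": {
  "offset": [
    [0, 0, 0],
    [0, 0, 0],
    [0, 0, 0],
    [0, 0, 0],
    [0, 0, 0],
    [0, 0, 0]
  ],
  "twist": [
    [0, 0, 0],
    [0, 0, 0],
    [0, 0, 0],
    [0, 0, 0],
    [0, 0, 0],
    [0, 0, 0]
  ],
  "claw": 0.35
}}

```text
clock: 9.58
tcp_pos: [0.5268, 0.0778, 0.0231]
ee_rot: [-2.421, -2.002, -0.0]
force: [0.0, -0.2, 0.0]
gripper_width: 0.0298
grip_force: 0.0
```

Emit:
{"api": "play_rows", "payload": {
  "offset": [
    [0, 0, 0.03],
    [0, 0, 0.06],
    [-0.02, -0.06, 0.09],
    [-0.03, -0.12, 0.1],
    [-0.04, -0.18, 0.1],
    [-0.05, -0.24, 0.1],
    [-0.05, -0.25, 0.1],
    [-0.05, -0.25, 0.1]
  ],
  "twist": [
    [0, 0, 0],
    [0, 0, 0],
    [0, 0, 0],
    [0, 0, 0],
    [0, 0, 0],
    [0, 0, 0],
    [0, 0, 0],
    [0, 0, 0]
  ]
}}

```text
clock: 10.25
tcp_pos: [0.4963, -0.0759, 0.0831]
ee_rot: [2.427, 1.994, -0.001]
force: [0.5, 0.3, 0.6]
gripper_width: 0.0298
grip_force: 0.0
```

```bash
python3 -c "
from h import *
st()
u=np.array([np.cos(np.radians(78.85)),np.sin(np.radians(78.85))]);n=np.array([-u[1],u[0]]);o=np.array([.5415,.1572])
p=observe()['tcp_pos'][:2]-o;print(p@u,p@n)
save('top','t4.png')
im=cv2.imread('pics/t4.png');cv2.imwrite('pics/c4.png',cv2.resize(im[170:290,180:380],None,fx=4,fy=4,interpolation=cv2.INTER_CUBIC))"
```

```text
t 10.25 tcp [ 0.4963 -0.0759  0.0831] yaw y -11.18 down [-0.    -0.001 -1.   ] F [0.5 0.3 0.6] w 0.0298 g 0.0 q [ 0.73  0.19 -0.68  1.96  0.14  1.03 -0.21]
-0.23743635420184217 -0.0007682954661332453
```

View pics/c4.png

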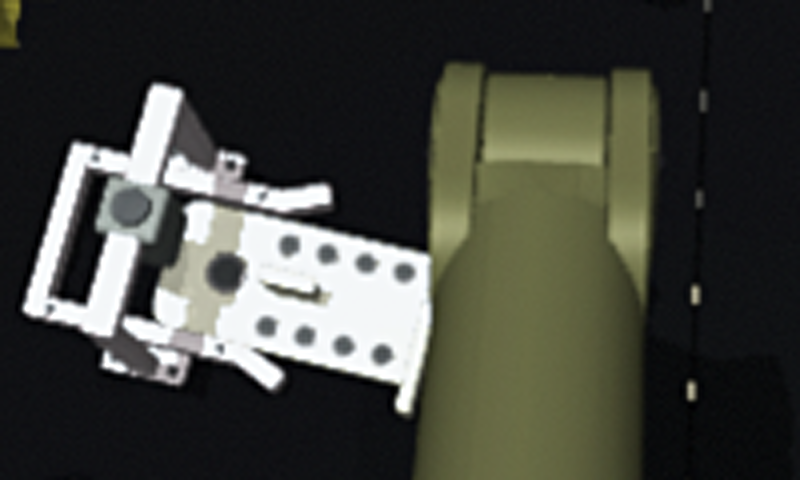

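Tray is in the rails: ring at (226,271), fin around (292,285), plate near (418,350). The needle is hidden under the head at (131,207).

```bash
python3 - <<'E'
from h import *
c=lambda x,y:((x+.5)/4-.5+180,(y+.5)/4-.5+170)
u=np.array([np.cos(np.radians(78.85)),np.sin(np.radians(78.85))]);n=np.array([-u[1],u[0]]);o=np.array([.5415,.1572])
f=lambda p:np.round([(p-o)@u,(p-o)@n],4)
g=lambda x,y,z:f(plane('top',[c(x,y)],z)[0,:2])
im=cv2.imread('pics/c4.png',0)
r=im[245:300,200:252];ys,xs=np.where(r<75);print('ring px',xs.mean()+200,ys.mean()+245,len(xs))
print('ring',g(226,271,.012),'centroid',g(xs.mean()+200,ys.mean()+245,.012))
print('fin top',g(293,283,.045))
for z in(.14,.15):print('head disc',g(131,207,z))
for p in((113,176),(170,184),(154,244),(95,234)):print('head corner',g(*p,.14))
print('endouter',g(75,142,.022),g(24,312,.022),'tips inner',g(330,208,.022),g(285,376,.022),'tips outer',g(328,184,.022),g(274,390,.022))
print('bar edges', g(152,84,.139),g(184,90,.139),g(86,330,.139),g(112,337,.139))
E
```

```text
ring px 225.80845771144277 272.2686567164179 804
ring [-0.0309 -0.0014] centroid [-0.031  -0.0006]
fin top [-0.078   0.0015]
head disc [ 0.0033 -0.0016]
head disc [0.0007 0.0002]
head corner [ 0.0179 -0.0161]
head corner [-0.0138 -0.0194]
head corner [-0.0149  0.0153]
head corner [0.018  0.0178]
endouter [ 0.0781 -0.0544] [0.0768 0.0538] tips inner [-0.0831 -0.0526] [-0.0847  0.0531] tips outer [-0.0779 -0.0668] [-0.0807  0.0628]
bar edges [ 0.0124 -0.0724] [-0.0058 -0.0734] [0.0074 0.0701] [-0.0074  0.0704]
```

Emit:
{"api": "play_rows", "payload": {
  "offset": [
    [0, 0, 0],
    [0, 0, -0.03],
    [0, 0, -0.06],
    [0, 0, -0.09],
    [0, 0, -0.113],
    [0, 0, -0.113],
    [0.005, 0.025, -0.113],
    [0.01, 0.05, -0.113],
    [0.015, 0.077, -0.113],
    [0.015, 0.077, -0.113]
  ],
  "twist": [
    [0, 0, 0],
    [0, 0, 0],
    [0, 0, 0],
    [0, 0, 0],
    [0, 0, 0],
    [0, 0, 0],
    [0, 0, 0],
    [0, 0, 0],
    [0, 0, 0],
    [0, 0, 0]
  ],
  "claw": 0,
  "newtons": 30
}}

```text
clock: 11.13
tcp_pos: [0.5072, -0.0204, 0.0166]
ee_rot: [-2.413, -2.011, -0.005]
force: [-0.5, 0.9, -0.2]
gripper_width: -0.0002
grip_force: 0.0
```

Emit:
{"api": "play_rows", "payload": {
  "offset": [
    [0.0008, 0.004, 0],
    [0.0016, 0.008, 0],
    [0.0024, 0.012, 0],
    [0.0032, 0.016, 0],
    [0.004, 0.02, 0],
    [0.0048, 0.024, 0],
    [0.0056, 0.028, 0],
    [0.0064, 0.032, 0],
    [0.0064, 0.032, 0]
  ],
  "twist": [
    [0, 0, 0],
    [0, 0, 0],
    [0, 0, 0],
    [0, 0, 0],
    [0, 0, 0],
    [0, 0, 0],
    [0, 0, 0],
    [0, 0, 0],
    [0, 0, 0]
  ]
}}

```text
clock: 11.88
tcp_pos: [0.5098, -0.0064, 0.0154]
ee_rot: [2.42, 2.003, 0.0]
force: [-0.1, -0.3, 0.6]
gripper_width: -0.0001
grip_force: 0.2
```

```bash
cat >> h.py <<'E'
u=np.array([np.cos(np.radians(78.85)),np.sin(np.radians(78.85))]);n=np.array([-u[1],u[0]]);o=np.array([.5415,.1572])
def sta():
    p=observe()['tcp_pos'][:2]-o;print('station',np.round([p@u,p@n],4))
E
python3 -c "
from h import *
st();sta()"
```

```text
t 11.8833 tcp [ 0.5098 -0.0064  0.0154] yaw y -10.78 down [ 0.  0. -1.] F [-0.1 -0.3  0.6] w -0.0001 g 0.2274113375460729 q [ 0.57  0.32 -0.68  2.    0.26  0.91 -0.43]
station [-0.1666 -0.0006]
```

Emit:
{"api": "play_rows", "payload": {
  "offset": [
    [0.0008, 0.004, 0],
    [0.0016, 0.008, 0],
    [0.0024, 0.012, 0],
    [0.0032, 0.016, 0],
    [0.004, 0.02, 0],
    [0.004, 0.02, 0]
  ],
  "twist": [
    [0, 0, 0],
    [0, 0, 0],
    [0, 0, 0],
    [0, 0, 0],
    [0, 0, 0],
    [0, 0, 0]
  ]
}}

```text
clock: 12.38
tcp_pos: [0.5122, 0.0062, 0.0153]
ee_rot: [-2.42, -2.003, -0.001]
force: [0.3, 1.1, 0.1]
gripper_width: 0.0001
grip_force: 0.0
```

```bash
python3 -c "
from h import *
st();sta()
save('top','t5.png')
im=cv2.imread('pics/t5.png');cv2.imwrite('pics/c5.png',cv2.resize(im[170:290,180:380],None,fx=4,fy=4,interpolation=cv2.INTER_CUBIC))"
```

```text
t 12.3833 tcp [0.5122 0.0062 0.0153] yaw y -10.75 down [ 0.     0.001 -1.   ] F [0.3 1.1 0.1] w 0.0001 g 0.0033512560185045004 q [ 0.55  0.33 -0.69  1.99  0.26  0.91 -0.46]
station [-0.1538 -0.0005]
```

View pics/c5.png

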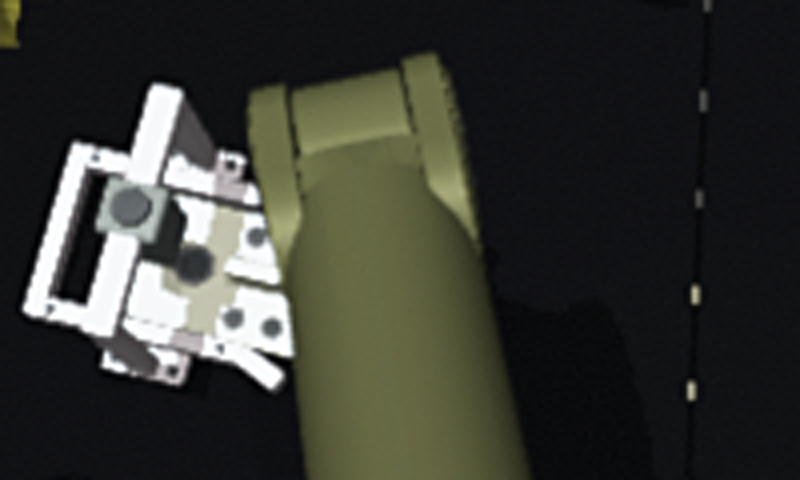

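The ring has moved to about (195,265), so the push is working; computing what remains.

```bash
python3 - <<'E'
from h import *
c=lambda x,y:((x+.5)/4-.5+180,(y+.5)/4-.5+170)
def g(x,y,z):
    p=plane('top',[c(x,y)],z)[0,:2]-o;return np.round([p@u,p@n],4)
for b,s in(('c4',(226,272)),('c5',(195,265))):
    im=cv2.imread(f'pics/{b}.png',0);x,y=s
    r=im[y-24:y+24,x-22:x+22];ys,xs=np.where(r<75);X,Y=xs.mean()+x-22,ys.mean()+y-24
    print(b,X,Y,g(X,Y,.012))
# side holes: same hole in c4 and c5
print('hole near nose', g(289,245,.012),g(257,236,.012),g(266,326,.012),g(233,317,.012))
E
```

```text
c4 225.80845771144277 272.2686567164179 [-0.031  -0.0006]
c5 190.14074803149606 261.9872047244094 [-0.0083 -0.0015]
hole near nose [-0.0635 -0.0263] [-0.0431 -0.0269] [-0.0637  0.0253] [-0.0429  0.0248]
```

Emit:
{"api": "play_rows", "payload": {
  "offset": [
    [0.0006, 0.003, 0],
    [0.0012, 0.006, 0],
    [0.0018, 0.009, 0],
    [0.0024, 0.012, 0],
    [0.003, 0.015, 0],
    [0.0034, 0.017, 0],
    [0.0037, 0.0185, 0],
    [0.0037, 0.0185, 0],
    [0.0037, 0.0185, 0]
  ],
  "twist": [
    [0, 0, 0],
    [0, 0, 0],
    [0, 0, 0],
    [0, 0, 0],
    [0, 0, 0],
    [0, 0, 0],
    [0, 0, 0],
    [0, 0, 0],
    [0, 0, 0]
  ]
}}

```text
clock: 13.18
tcp_pos: [0.5144, 0.0168, 0.0154]
ee_rot: [-2.42, -2.003, -0.001]
force: [-0.2, -0.5, -0.4]
gripper_width: 0.0002
grip_force: 0.0
```

```bash
python3 -c "
from h import *
st();sta()"
```

```text
t 13.1833 tcp [0.5144 0.0168 0.0154] yaw y -10.78 down [ 0.  0. -1.] F [-0.2 -0.5 -0.4] w 0.0002 g 0.0 q [ 0.53  0.33 -0.69  1.98  0.27  0.91 -0.48]
station [-0.143  -0.0006]
```

Emit:
{"api": "play_rows", "payload": {
  "offset": [
    [-0.006, -0.03, 0],
    [-0.015, -0.08, 0.02],
    [-0.03, -0.14, 0.06],
    [-0.04, -0.2, 0.08],
    [-0.05, -0.26, 0.1],
    [-0.05, -0.3, 0.1],
    [-0.05, -0.3, 0.1]
  ],
  "twist": [
    [0, 0, 0],
    [0, 0, 0],
    [0, 0, 0],
    [0, 0, 0],
    [0, 0, 0],
    [0, 0, 0],
    [0, 0, 0]
  ]
}}

```text
clock: 13.77
tcp_pos: [0.4841, -0.1708, 0.0764]
ee_rot: [2.426, 1.989, -0.001]
force: [0.1, -0.2, 0.8]
gripper_width: -0.0002
grip_force: 0.0
```

```bash
python3 -c "
from h import *
st();sta()
save('top','t6.png')
im=cv2.imread('pics/t6.png');a=cv2.resize(im[170:290,180:380],None,fx=4,fy=4,interpolation=cv2.INTER_CUBIC);cv2.imwrite('pics/c6.png',a)
save('scene','s6.png')"
```

```text
t 13.7667 tcp [ 0.4841 -0.1708  0.0764] yaw y -11.33 down [ 0.002 -0.004 -1.   ] F [ 0.1 -0.2  0.8] w -0.0002 g 0.0 q [ 0.85  0.22 -0.62  1.95  0.15  1.02 -0.03]
station [-0.3329 -0.0071]
```

View pics/c6.png

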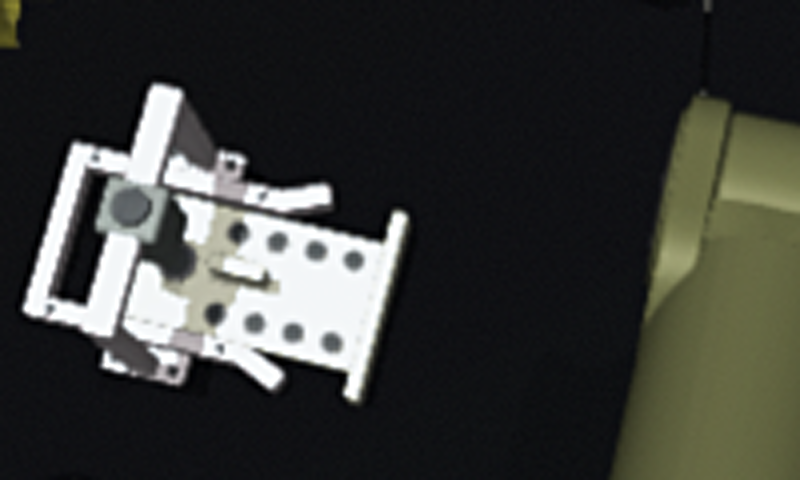

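Arm clear; holes, fin (240,270) and plate (400,212)–(355,400) are all visible, tray square in the rails. Final position check:

```bash
python3 - <<'E'
from h import *
c=lambda x,y:((x+.5)/4-.5+180,(y+.5)/4-.5+170)
def G(L,z):
    p=plane('top',[c(*q) for q in L],z)[:,:2]-o;return np.c_[p@u,p@n]
a=[(289,245),(327,254),(367,263),(404,272),(266,326),(305,336),(343,345),(382,354)]
b=[(237,232),(277,241),(316,250),(354,260),(214,313),(255,323),(293,332),(332,342)]
def cen(f,L):
    im=cv2.imread(f,0).astype(float);out=[]
    for x,y in L:
        r=np.clip(170-im[y-13:y+14,x-13:x+14],0,None);Y,X=np.mgrid[y-13:y+14,x-13:x+14]
        yy,xx=np.mgrid[-13:14,-13:14];r=r*((xx**2+yy**2)<150)
        out.append(((r*X).sum()/r.sum(),(r*Y).sum()/r.sum()))
    return out
A=G(cen('pics/c4.png',a),.012);B=G(cen('pics/c6.png',b),.012)
print('shift',(B-A)[:,0].round(4));print('holes',B.round(4).tolist())
print('angle',(B[0]-B[3])[1]/(B[0]-B[3])[0],(B[4]-B[7])[1]/(B[4]-B[7])[0])
# initial image: hole offsets from ring, tray frame (crop c0, scale 3.07)
s=3.07;d=lambda x,y:((x+.5)/s-.5+175,(y+.5)/s-.5+180)
L=[(710,162),(663,140),(634,147),(604,153),(575,160),(680,203),(650,209),(620,216),(591,223)]
P=plane('top',[d(*q) for q in L],.012)[:,:2];e=P[1:].mean(0);ax=np.array([np.cos(np.radians(-74)),np.sin(np.radians(-74))])
r0=(P[0]-e)@ax;print('ring-holes mean',r0,'-> ring now',B[:,0].mean()+r0,'in c4',A[:,0].mean()+r0)
print('plate mid',G([(400,212),(355,400)],.03).mean(0),'want ~ -0.126+needle')
print('fin',G([(241,268)],.045))
print('scene proj needle',proj('scene',[[o[0],o[1],.022]]))
E
```

```text
shift [0.0329 0.0314 0.0314 0.0316 0.0328 0.0315 0.0316 0.0311]
holes [[-0.0306, -0.0264], [-0.0559, -0.0267], [-0.0801, -0.027], [-0.1039, -0.0271], [-0.0311, 0.0253], [-0.0563, 0.0251], [-0.0803, 0.025], [-0.1046, 0.0252]]
angle 0.009461269131738427 0.0012690100561985422
ring-holes mean 0.06769977726269878 -> ring now -0.00017978472259966294 in c4 -0.0319717756439651
plate mid [-0.12789303 -0.00051536] want ~ -0.126+needle
fin [[-0.04577073  0.00024415]]
scene proj needle [[275.75728418 221.81078724]]
```

```bash
python3 - <<'E'
from h import *
im=cv2.imread('pics/s6.png');cv2.imwrite('pics/c7.png',cv2.resize(im[170:260,220:340],None,fx=6.5,fy=6.5,interpolation=cv2.INTER_CUBIC))
for x in(0,-.018):print(((proj('scene',[[*(o+x*u),.022],[*(o+x*u),.012],[*(o+x*u),.062]])+.5-[220,170])*6.5).round(0).tolist())
E
```

```text
[[366.0, 340.0], [367.0, 357.0], [361.0, 269.0]]
[[378.0, 358.0], [379.0, 376.0], [373.0, 287.0]]
```

View pics/c7.png

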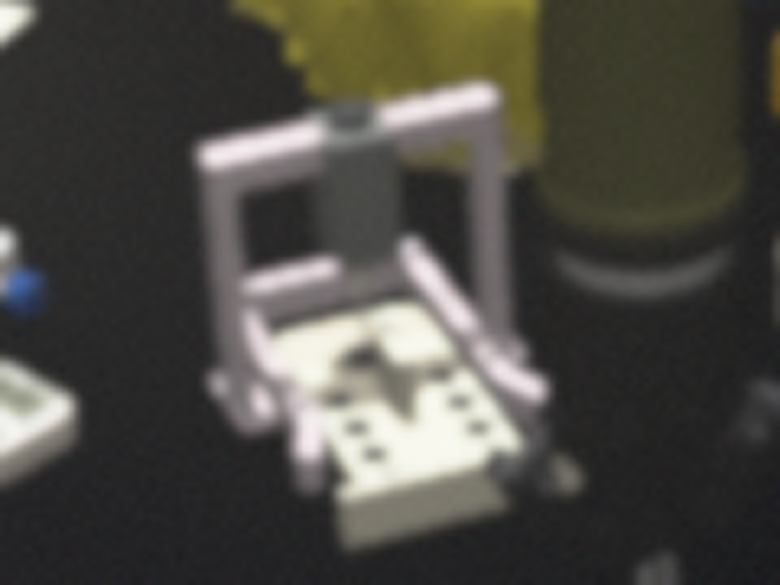

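In the scene view the ring is at about (362,355). The needle's foot projects to (367,357), so they agree to a few mm. The top view gives about 0 to 2 mm, so I'm handing in.

```bash
python3 -c "
from cell import *
print(sign_off())"
```

```text
the job is handed in; nothing more can be done
None
```

The tray is turned end for end and lies flat between the rails, rounded end in, with the large ring an estimated 0–3 mm from under the needle; I handed the job in at about 14 s, and no verdict came back.

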